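# Centre the hub on the scale's pan

## Task

The small wheel hub standing on the round pan of the bench scale is off to one side, which spoils the reading. Tap it gently and low down with your fingertips until it stands upright in the middle of the pan, then take your hand away. Do not pinch or lift it, do not tip it over or push it off, and leave the parts lying around the scale where they are.

Things in the scene. Friction and masses are not known exactly. Their poses are not given: they have to be found in the camera images.
- hub_center (a point): The hub to be centred: bare aluminium hub shell for a small wheel, 54 mm tall, 0.14 to 0.23 kg, loose and upright on the pan, narrow-footed and wobbly. This point lies on its axis, half-way up, 27 mm above its underside; z is its axis, upwards. A vertical fingertip beside it meets the lower flange first; pushed there it slides, pushed high or hit fast it tips.
- pan_top (a point): Centre of the top face of the scale's pan: a fixed, flat, rimless black disc 84 mm across and 6 mm thick, its top 48 mm above the bench, with a fine light circle 68 mm across around its centre. z is up; its x and y directions have no meaning.
- scale: The bench scale's fixed housing under the pan, 170 x 140 mm, its top 30 mm above the bench (display panel up to 36 mm); origin at the centre of its underside on the bench; the display is on its -x side, the pan's centre lies 30 mm to +x of its origin.
- big_hub: bystander: a larger bare wheel hub standing on end on the bench, two equal flanges 60 mm across, 100 mm tall; origin at the centre of its underside
- cog: bystander: flat dark steel sprocket about 76 mm across, 4 mm thick, lying on the bench; origin at the centre of its underside
- grease_jar: bystander: closed jar 56 mm across, 62 mm tall, standing on the bench; origin at the centre of its underside
- wrench: bystander: steel spanner 160 mm long, lying flat on the bench; origin under its middle
- axle: bystander: plain steel axle rod 10 mm thick and about 130 mm long, lying on the bench; origin at its underside, half-way along
- clamp: bystander: small aluminium seat-post collar 40 mm across, 14 mm high, lying flat on the bench; origin at the centre of its underside
- hub: The same hub, origin at the centre of its underside. From the bottom up: round foot 24 mm across, 8 mm high; lower flange, its widest part, 58 mm across, 6 mm thick (8 to 14 mm above the pan); barrel 24 mm across; upper flange 42 mm across, 5 mm thick (42 to 47 mm up); end cap 22 mm across.
Things that resemble listed ones, but are neither listed nor needed, are in the scene too. Leave any blue or yellow look-alike of the hub alone.

How it is judged:
At the end, for the whole second after the job is handed in: The hub stands on the pan, upright (within 0.06 rad), its axis within 5 mm of the pan's centre, and stays so (horizontal distance between hub_center and pan_top below 0.005 m and angle between hub_center's own z axis and vertical below 0.06 rad and z of hub_center in the frame of pan_top between 0.023 and 0.031 m); the robot touches nothing.
It fails at once if the hub is lifted (its middle rises more than 8 mm) (height (world z) of hub_center above 0.083 m).
It fails at once if the hub tips over (leans more than 0.35 rad) or falls off the pan (angle between hub_center's own z axis and vertical above 0.35 rad or height (world z) of hub_center below 0.06 m).
It fails at once if the hub is pinched or pushed hard (more than 25 N) (contact force between any of the fingers, the arm and hub above 25 N).
It fails at once if a bystander is moved by more than 15 mm (distance of any of big_hub, cog, grease_jar, wrench, axle, clamp from where it was at the start of the episode above 0.015 m).
It also fails if it takes over 40 s, if anything falls off the work surface, if the arm or the gripper's body presses on something with over 40 N, if the wrist force passes 120 N, or if a joint passes its speed limit or range.

## Robot

A 6-joint arm with a two-finger parallel gripper is mounted at the origin on the work surface. World frame = base frame: x ahead of the robot, y to its left, z up, the work surface at z = 0. Lengths are in m, angles in rad, forces in N, time in s.
With the tool pointing down it reaches from about 0.325 to 0.9 m from the base axis. Payload 6.1 kg.
Tool frame: the origin (TCP) lies at the very end of the fingers, on their centre line; the grasp point (between the pads) lies 19 mm behind it; z points along the fingers, y is the line along which they close (so a half turn about z gives the same grasp; the last joint's range is limited). The gripper opens to 87 mm and grips with 3 to 60 N. Pads are 19 mm wide; open, the fingers measure 117 mm over their backs; the gripper's body (75 mm by 190 mm) begins 51 mm behind the grasp point.
Start: joints at [1.06, 0.22, 1.526, -0, 1.395, -0.126], TCP at [0.235, 0.579, 0.223] pointing down, gripper open.
Joint ranges: [-2.98, 2.98], [-0.91, 2.08], [0.09, 2.57], [-1.24, 4.39], [0.2, 2.65], [-2.68, 2.68]. Speed limits (rad/s): [2.57, 2.57, 3.01, 3.14, 3.14, 3.14].

## Interface

Orientations are given as [roll, pitch, yaw] about the fixed x, y, z axes, in that order (R = Rz(yaw) Ry(pitch) Rx(roll)).
In Python, from station import r, imaging gives the robot as it stands. The module is installed in compiled form; this text tells all that it offers.
- The arm moves only by the tool arm_command, never from a script. Its argument "motion" is one flat list of numbers, 6 for each row, row after row: the shift along the tool's x, y, z in cm, then the turn, a rotation vector about the tool's x, y, z in rad. A call has exactly 10 rows; each row is the pose to reach, as a shift and turn from the pose commanded when the call began, along the tool's axes at that moment; what a row does not reach only later rows make up. A row lasts 1/10 s, in which the tool goes at most 50 mm and 8.59 degrees, less where a joint would pass 70% of its speed; a pose out of reach is approached as far as the arm can. A call with a gripper value outside its range is refused whole. "fingers" is the gripper's target within -1 to 1 (shut at 1, half-way at 0, fully open at -1), set as the call begins (left out, the last holds). The fingers move at their own pace and stop on an object; the grip force is fixed at half the most. Time passes only in rows, so rows that repeat a pose let the fingers close, or fill a call up. It gives the time, the measured TCP pose, the force, the opening and the grip force at its end, in the units of the state.
- r.get_obs(): the state, without advancing time (a new reading comes with each control period).
- imaging.get_image(name): name is "scene" or "top" or "wrist"; returns the picture (420x560x3 uint8, red, green, blue); there is no depth.
- imaging.get_calibration(name): a dict with "mtx" (3x3 intrinsics, pixels), "k1" (the pictures are not rectified: a ray, as slopes to the right and down, at radius r is drawn at 1 + k1 r^2 times it, then the intrinsics apply), "T" (4x4, takes a point from camera to world coordinates). Camera axes: x right, y up, looking along -z (the intrinsics and any distortion apply to the point x, -y, -z); pixel columns grow to the right and rows downward; lengths in m; the calibration is good to about 2 mm. A picture is of the moment at which its call begins: read the wrist's pose just before it. get_calibration takes no time and is no camera call; for the wrist camera it gives the pose at the moment of the call.
- r.close_job(): hands the job in; it is judged then, once.
The state is a dict: "t": time; "joint_positions": joint angles; "qd": joint speeds; "effort": joint torques, N m; "tcp_pos": TCP position; "ee_rot": TCP orientation; "ft_force": force on the tool from outside, world axes, zero at the start; "ft_torque": the same for the moment, N m; "opening": finger opening in m; "gripper_force": force on a finger pad.
Only numpy, scipy, OpenCV 4.12 (cv2) and the standard library are available. Lean on these libraries where they do the work, as an engineer would, in place of code of your own. Each camera call takes 0.05 s, during which the arm holds its last target. There are 200 camera calls.

## Working session

There is one attempt and no reset: what is moved stays moved. The work goes in short steps, Python scripts to look and compute and a tool call to move; the robot and the scene stay as the last step left them, time stands still between calls to the robot, and variables do not carry over. Pictures are saved under pics/ and viewed, at most 10 in all, crops included, and the job is handed in when it is done.

Besides the shell and the picture viewer there is one more tool, called after "Emit:" in YAML: its name, and indented under it one key for each argument. arm_command: Moves the arm, as the interface text tells. Its arguments: {"type":"object","properties":{"motion":{"type":"array"},"fingers":{"type":"number"}},"required":["motion"]}

```bash
mkdir -p pics; cat > h.py <<'E'
import numpy as np, cv2
from station import r, imaging
def snap(n,f):
    c=imaging.get_calibration(n); im=imaging.get_image(n); cv2.imwrite('pics/'+f,im[:,:,::-1]); return im,c
def ray(c,u,v):
    K=np.array(c['mtx']);k=c['k1'];T=np.array(c['T'])
    d=np.array([(u-K[0,2])/K[0,0],(v-K[1,2])/K[1,1]]);s=d.copy()
    for _ in range(20): s=d/(1+k*(s@s))
    return T[:3,3],T[:3,:3]@np.array([s[0],-s[1],-1])
def atz(c,u,v,z):
    o,d=ray(c,u,v); return o+d*(z-o[2])/d[2]
def proj(c,P):
    K=np.array(c['mtx']);T=np.array(c['T']);p=(np.atleast_2d(P)-T[:3,3])@T[:3,:3]
    s=np.c_[p[:,0]/-p[:,2],-p[:,1]/-p[:,2]];s=s*(1+c['k1']*(s**2).sum(1))[:,None]
    return s*[K[0,0],K[1,1]]+[K[0,2],K[1,2]]
E
python3 - <<'E'
from h import *
for n in('scene','top'):
    im,c=snap(n,n+'0.png'); print(n,c)
print(r.get_obs())
E
```

```text
scene {'mtx': array([[385.99581864,   0.        , 274.9040466 ],
       [  0.        , 385.99581864, 213.0499868 ],
       [  0.        ,   0.        ,   1.        ]]), 'k1': -0.011748620920817932, 'T': array([[ 0.8114065 , -0.49690419,  0.30774296,  0.80725391],
       [ 0.58440858,  0.69809861, -0.4136725 , -0.2463263 ],
       [-0.00927934,  0.51550418,  0.85683682,  0.7433357 ],
       [ 0.        ,  0.        ,  0.        ,  1.        ]])}
top {'mtx': array([[387.97948548,   0.        , 280.27985768],
       [  0.        , 387.97948548, 210.0713215 ],
       [  0.        ,   0.        ,   1.        ]]), 'k1': -0.05797566067802562, 'T': array([[ 0.00193346,  0.99095618, -0.13417197,  0.45177441],
       [-0.99940713,  0.00652704,  0.03380506,  0.08171393],
       [ 0.03437508,  0.13402706,  0.99038129,  0.91547164],
       [ 0.        ,  0.        ,  0.        ,  1.        ]])}
{'t': 0.1, 'joint_positions': array([ 1.05991600e+00,  2.21151673e-01,  1.52754620e+00, -1.98651823e-05,
        1.39471930e+00, -1.26080264e-01]), 'qd': array([ 7.75066808e-05, -8.01759474e-05, -4.43210609e-03, -1.63498312e-03,
        3.27674366e-04, -1.88036825e-04]), 'effort': array([ 8.60700638e-04, -4.95942664e+01, -3.88520515e+01,  7.01771351e-02,
        5.15097601e-02, -3.17387844e-06]), 'tcp_pos': array([0.23431595, 0.57877731, 0.22151774]), 'ee_rot': array([-3.13978016e+00, -2.10029499e-04,  2.75679590e+00]), 'ft_force': array([ 0.27367335,  0.42910974, -0.15412509]), 'ft_torque': array([0.00608431, 0.03298903, 0.02226808]), 'gripper_force': 0.0, 'opening': 0.08685751954352774}
```

View pics/top0.png

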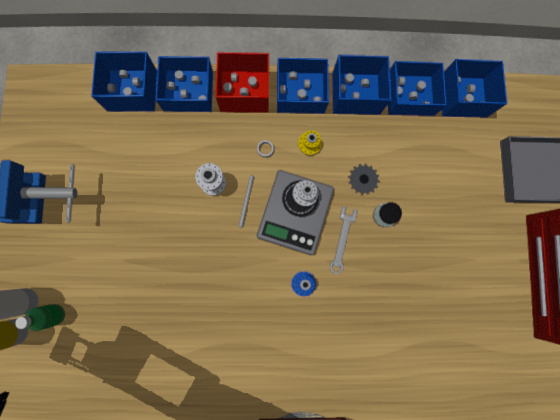

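View pics/scene0.png

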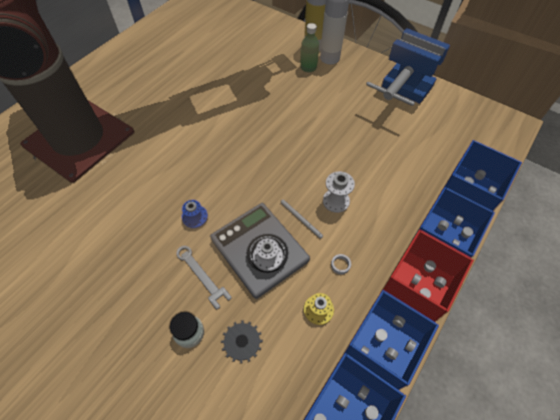

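Top view: the silver hub on the black pan is at (305,193). Possible confusions are the big hub (210,178), the yellow look-alike (311,143) and the blue one (304,284). By the description I choose the one on the pan (scene view 267,253). I'll check it in one close crop.

```bash
python3 - <<'E'
from h import *
a=cv2.imread('pics/top0.png')[150:265,245:355]; b=cv2.imread('pics/scene0.png')[195:310,205:315]
f=lambda x:cv2.resize(x,None,fx=3.6,fy=3.6,interpolation=cv2.INTER_CUBIC)
cv2.imwrite('pics/crop0.png',np.hstack([f(a),f(b)]))
c=imaging.get_calibration('top');s=imaging.get_calibration('scene')
print('hub top',atz(c,305,190,.102),'pan',atz(c,301,197,.048)); print(atz(s,267,246,.102), atz(s,267,255,.048))
for n,u,v,z in[('big',210,178,.1),('wrT',348,213,0.005),('wrB',337,267,.005),('ax1',250,178,.01),('ax2',242,226,.01),('jar',388,213,.06),('cog',364,179,.004),('yel',311,143,.05),('blue',304,284,.05),('clamp',266,149,.01)]: print(n,atz(c,u,v,z).round(3))
E
```

```text
hub top [0.6056228  0.00115924 0.102     ] pan [0.59958326 0.00504449 0.048     ]
[ 0.6064924  -0.00272021  0.102     ] [0.6012852  0.00190617 0.048     ]
big [0.63  0.204 0.1  ]
wrT [ 0.569 -0.111  0.005]
wrB [ 0.442 -0.082  0.005]
ax1 [0.651 0.123 0.01 ]
ax2 [0.536 0.14  0.01 ]
jar [ 0.563 -0.191  0.06 ]
cog [ 0.653 -0.152  0.004]
yel [ 0.726 -0.019  0.05 ]
blue [ 0.405 -0.     0.05 ]
clamp [0.723 0.086 0.01 ]
```

View pics/crop0.png

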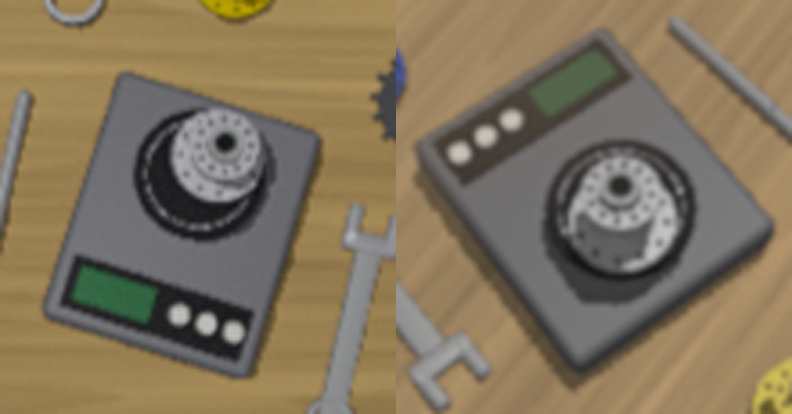

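The crop shows a silver hub with a small upper flange and a wide lower flange on the black pan with its light circle. In the top view it sits to the upper right of the pan, with the bore at about (307.5,189.4) and the pan centre at about (301.5,198).

```bash
python3 - <<'E'
from h import *
c=imaging.get_calibration('top');s=imaging.get_calibration('scene')
print('hub',atz(c,307.5,189.4,.102),atz(s,267,246.3,.102));print('pan',atz(c,301.4,198,.048),atz(s,267.1,253.4,.048))
w=imaging.get_calibration('wrist');o=r.get_obs()
from scipy.spatial.transform import Rotation as R
Rt=R.from_euler('xyz',o['ee_rot']).as_matrix();print(Rt.round(3));T=w['T'];print((Rt.T@(T[:3,3]-o['tcp_pos'])).round(4),(Rt.T@T[:3,:3]).round(3),w['mtx'][0,0])
E
```

```text
hub [ 0.60697463 -0.00421423  0.102     ] [ 0.60685663 -0.00321485  0.102     ]
pan [0.59728694 0.00414572 0.048     ] [0.59938932 0.0048147  0.048     ]
[[-0.927  0.375 -0.001]
 [ 0.375  0.927 -0.002]
 [ 0.    -0.002 -1.   ]]
[ 0.0758 -0.0003 -0.1631] [[ 0.     0.961  0.276]
 [ 1.    -0.    -0.   ]
 [ 0.     0.276 -0.961]] 294.29466794571124
```

Emit:
arm_command:
  motion: [-2,-1.3,0,0,0,0.02,-5,-3.4,0,0,0,0.06,-8.5,-5.8,0,0,0,0.12,-12,-8.2,0,0,0,0.18,-15.5,-10.6,0,0,0,0.24,-19,-13,0,0,0,0.3,-22.5,-15.4,0,0,0,0.35,-26,-17.8,0,0,0,0.4,-29.5,-20.2,0,0,0,0.4,-33,-22.6,0,0,0,0.4]
  fingers: 1

```text
t: 1.1
tcp_pos: [0.4561, 0.2443, 0.2222]
ee_rot: [-3.141, -0.0, 2.357]
ft_force: [0.7, -0.0, -0.1]
opening: 0.0146
gripper_force: 0.0
```

```bash
cat >> h.py <<'E'
from scipy.spatial.transform import Rotation as R
def shift(target):
    o=r.get_obs(); Rt=R.from_euler('xyz',o['ee_rot']).as_matrix()
    print('t',round(o['t'],2),'tcp',o['tcp_pos'].round(4),'rot',o['ee_rot'].round(3),'F',o['ft_force'].round(2),'shift cm',(Rt.T@(np.array(target)-o['tcp_pos'])*100).round(2))
E
python3 -c "
from h import *
shift([.65,-.047,.16])"
```

```text
t 1.1 tcp [0.4561 0.2443 0.2222] rot [-3.141 -0.     2.357] F [ 0.74 -0.03 -0.05] shift cm [-34.31  -6.9    6.22]
```

Emit:
arm_command:
  motion: [-4,-0.8,0.7,0,0,0,-8,-1.6,1.4,0,0,0,-12,-2.4,2.1,0,0,0,-16,-3.2,2.8,0,0,0,-20,-4,3.5,0,0,0,-24,-4.8,4.2,0,0,0,-28,-5.6,5,0,0,0,-31.5,-6.3,5.7,0,0,0,-33.8,-6.8,6.1,0,0,0,-34.3,-6.9,6.2,0,0,0]

```text
t: 2.1
tcp_pos: [0.6498, -0.0479, 0.159]
ee_rot: [-3.14, -0.001, 2.354]
ft_force: [0.4, -0.2, -1.0]
opening: 0.0001
gripper_force: 0.0
```

```bash
python3 -c "
from h import *
shift([.65,-.047,.16])
im,c=snap('wrist','w1.png')
print(proj(c,[[.607,-.004,.102],[.5985,.0045,.048]]))"
```

```text
t 2.1 tcp [ 0.6498 -0.0479  0.159 ] rot [-3.140e+00 -1.000e-03  2.354e+00] F [ 0.39 -0.19 -1.02] shift cm [ 0.04  0.08 -0.1 ]
[[282.07592861 147.06321706]
 [281.84563662 129.42798126]]
```

View pics/w1.png

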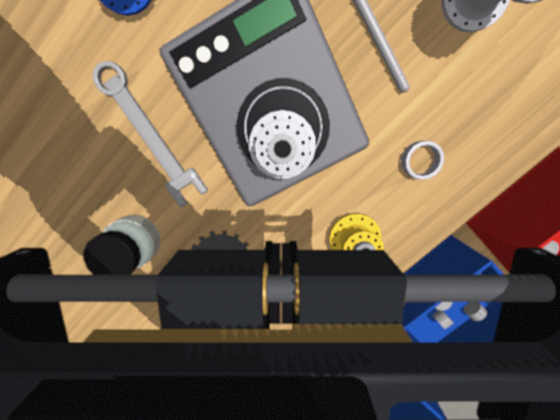

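The wrist view shows the hub bore at (283,149) and the pan ring spanning about x 245–323 with its top at y≈87. The fingers are at (280,250), clear of everything.

```bash
cat >> h.py <<'E'
from scipy.optimize import least_squares
def pan(im,c,g):
    "fit of the black disc's outer rim (r 42) and the light ring (r 34) at z=.048 by radial rays, robust"
    G=im.astype(float).mean(2); f=cv2.GaussianBlur(G,(0,0),.7); P=[]
    rr=np.arange(.029,.039,.0003)
    for a in np.linspace(0,2*np.pi,180,endpoint=False):
        q=np.c_[g[0]+rr*np.cos(a),g[1]+rr*np.sin(a),0*rr+.048]; uv=proj(c,q).astype(np.float32)
        s=cv2.remap(f.astype(np.float32),uv[:,:1],uv[:,1:],cv2.INTER_LINEAR).ravel()
        i=s.argmax()
        if 2<i<len(rr)-3 and s[i]>np.median(s)+15 and max(s[0],s[-1])<70: P.append(q[i,:2])
    P=np.array(P); res=least_squares(lambda x:np.hypot(*(P-x).T)-.034,g[:2],loss='soft_l1',f_scale=.0005)
    return res.x,len(P),np.median(abs(res.fun))
E
python3 - <<'E'
from h import *
im=cv2.imread('pics/w1.png')[:,:,::-1];c=imaging.get_calibration('wrist')
g=np.array([.5985,.0045])
for _ in range(3): g,n,e=pan(im,c,g); print(g.round(4),n,e)
h=atz(c,283,149,.102);print(h.round(4))
d=g-h[:2];print('hub->pan mm',d*1000,np.hypot(*d)*1000,'yaw',np.arctan2(d[1],d[0]))
t=imaging.get_calibration('top');im=cv2.imread('pics/top0.png')[:,:,::-1];print(pan(im,t,g))
E
```

```text
[0.5978 0.0069] 70 0.00013290803422567193
[0.5979 0.007 ] 94 0.00015397772449830469
[0.5978 0.0069] 94 0.00013530102028782437
[ 0.6082 -0.0037  0.102 ]
hub->pan mm [-10.40094057  10.64338751] 14.881574597189289 yaw 2.3446742261018327
(array([0.59760617, 0.00719144]), 46, np.float64(0.00046863901324768753))
```

Emit:
arm_command:
  motion: [0,0.2,1,0,0,0,0,0.2,2.5,0,0,0,0,0.2,4,0,0,0,0,0.2,5.5,0,0,0,0,0.2,7,0,0,0,0,0.2,8.3,0,0,0,0,0.2,9.4,0,0,0,0,0.2,10.1,0,0,0,0,0.2,10.5,0,0,0,0,0.2,10.5,0,0,0]

```text
t: 3.15
tcp_pos: [0.6508, -0.0439, 0.0551]
ee_rot: [-3.141, -0.0, 2.357]
ft_force: [-0.3, -0.1, -0.4]
opening: 0.0007
gripper_force: 0.0
```

Emit:
arm_command:
  motion: [0.3,0,0,0,0,0,0.7,0,0,0,0,0,1.0,0,0,0,0,0,1.2,0,0,0,0,0,1.4,0,0,0,0,0,1.5,0,0,0,0,0,1.6,0,0,0,0,0,1.7,0,0,0,0,0,1.75,0,0,0,0,0,1.8,0,0,0,0,0]

```text
t: 4.15
tcp_pos: [0.6382, -0.0312, 0.0555]
ee_rot: [3.142, -0.0, 2.357]
ft_force: [0.5, 0.2, -0.2]
opening: 0.0006
gripper_force: 0.0
```

```bash
python3 -c "
from h import *
shift([.5978+.0385*.707,.0069-.0385*.707,.054])
im,c=snap('wrist','w2.png')"
```

```text
t 4.15 tcp [ 0.6382 -0.0312  0.0555] rot [ 3.142 -0.     2.357] F [ 0.51  0.21 -0.16] shift cm [ 1.7  -0.17  0.15]
```

View pics/w2.png

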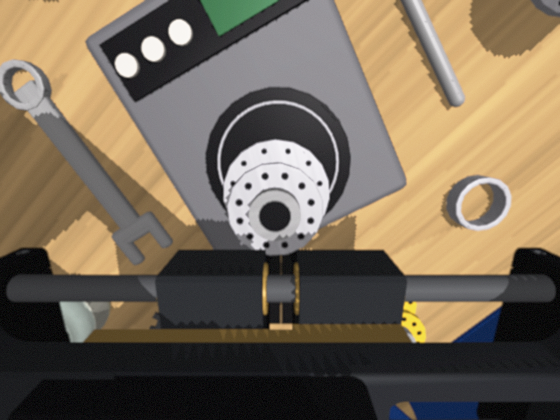

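```bash
cat >> h.py <<'E'
def rel(im,c,u,v,g=np.array([.5978,.0069])):
    "hub and pan in tool axes (mm from TCP), hub from its bore at pixel u,v"
    for _ in range(3): g,n,e=pan(im,c,g)
    h=atz(c,u,v,.102)[:2]; o=r.get_obs(); A=R.from_euler('xyz',o['ee_rot']).as_matrix()[:2,:2]
    f=lambda p:(A.T@(p-o['tcp_pos'][:2])*1000).round(1)
    print('pan',g.round(4),n,round(e,5),'hub',h.round(4),'tool: hub',f(h),'pan',f(g),'need',f(g)-f(h))
E
python3 -c "
from h import *
im=cv2.imread('pics/w2.png')[:,:,::-1];rel(im,imaging.get_calibration('wrist'),274,216)"
```

```text
pan [0.598  0.0062] 97 0.00014 hub [ 0.6077 -0.005 ] tool: hub [40.  -3.1] pan [54.8 -2. ] need [14.8  1.1]
```

Emit:
arm_command:
  motion: [0,-0.1,0.1,0,0,0,0,-0.3,0.2,0,0,0,0,-0.3,0.2,0,0,0,0.1,-0.3,0.2,0,0,0,0.2,-0.3,0.2,0,0,0,0.3,-0.3,0.2,0,0,0,0.4,-0.3,0.2,0,0,0,0.5,-0.3,0.2,0,0,0,0.6,-0.3,0.2,0,0,0,0.7,-0.3,0.2,0,0,0]

```text
t: 5.2
tcp_pos: [0.6311, -0.0283, 0.0536]
ee_rot: [-3.142, 0.0, 2.357]
ft_force: [-0.4, 0.2, 0.1]
opening: 0.0004
gripper_force: 0.4
```

```bash
python3 -c "
from h import *
shift([.5978+.0385*.707,.0069-.0385*.707,.054])
im,c=snap('wrist','w3.png')"
```

```text
t 5.2 tcp [ 0.6311 -0.0283  0.0536] rot [-3.142  0.     2.357] F [-0.44  0.21  0.06] shift cm [ 0.99  0.13 -0.04]
```

View pics/w3.png

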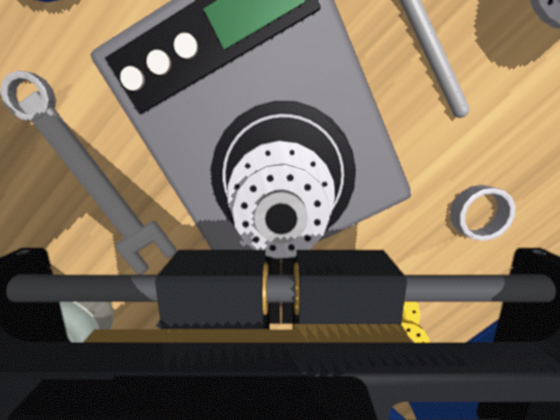

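Now the bore is at (281,218) and aligned with the fingers. The ring has moved down relative to the camera.

```bash
python3 -c "
from h import *
im=cv2.imread('pics/w3.png')[:,:,::-1];rel(im,imaging.get_calibration('wrist'),281,218.3)"
```

```text
pan [0.5979 0.0062] 86 0.00011 hub [ 6.028e-01 -3.000e-04] tool: hub [39.6 -0.3] pan [47.7  0.9] need [8.1 1.2]
```

Emit:
arm_command:
  motion: [0.1,0,0,0,0,0,0.2,0,0,0,0,0,0.3,0,0,0,0,0,0.4,0,0,0,0,0,0.5,0,0,0,0,0,0.6,0,0,0,0,0,0.68,0,0,0,0,0,0.74,0,0,0,0,0,0.78,0,0,0,0,0,0.8,0,0,0,0,0]

```text
t: 6.25
tcp_pos: [0.6255, -0.0226, 0.0535]
ee_rot: [-3.142, 0.0, 2.357]
ft_force: [1.2, -0.1, -0.4]
opening: 0.0006
gripper_force: 0.4
```

Emit:
arm_command:
  motion: [-0.2,0,0,0,0,0,-0.6,0,0,0,0,0,-1.2,0,0,0,0,0,-2,0,0,0,0,0,-2.8,0,0,0,0,0,-3.4,0,-1,0,0,0,-3.8,0,-3,0,0,0,-4,0,-5.5,0,0,0,-4,0,-8,0,0,0,-4,0,-9,0,0,0]

```text
t: 7.25
tcp_pos: [0.6559, -0.0517, 0.1476]
ee_rot: [3.139, 0.004, 2.356]
ft_force: [0.2, -0.3, 0.1]
opening: 0.0007
gripper_force: 0.0
```

Emit:
arm_command:
  motion: [0,0,0,0,0,0,0,0,0,0,0,0,0,0,0,0,0,0,0,0,0,0,0,0,0,0,0,0,0,0,0,0,0,0,0,0,0,0,0,0,0,0,0,0,0,0,0,0,0,0,0,0,0,0,0,0,0,0,0,0]

```text
t: 8.25
tcp_pos: [0.6538, -0.0509, 0.1436]
ee_rot: [3.142, 0.0, 2.357]
ft_force: [0.4, 0.3, 0.1]
opening: 0.0005
gripper_force: 0.0
```

```bash
python3 -c "
from h import *
shift([.5978+.0385*.707,.0069-.0385*.707,.054])
im,c=snap('wrist','w4.png')
im,c=snap('top','top4.png');im,c=snap('scene','scene4.png')
f=lambda x:cv2.resize(x,(400,400),interpolation=cv2.INTER_CUBIC)
w=cv2.imread('pics/w4.png');t=cv2.imread('pics/scene4.png')
cv2.imwrite('pics/c4.png',np.hstack([f(w[40:240,180:380]),f(t[203:303,217:317])]))"
```

```text
t 8.25 tcp [ 0.6538 -0.0509  0.1436] rot [3.142 0.    2.357] F [0.45 0.31 0.08] shift cm [4.2  0.13 8.96]
```

View pics/c4.png

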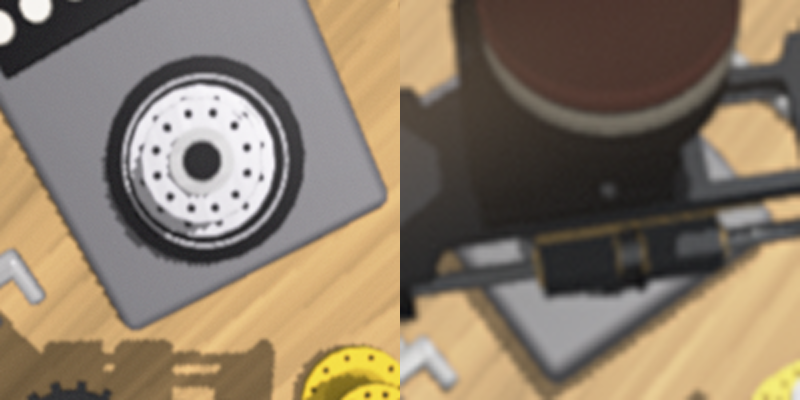

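The hub stands upright with the bore at crop (202,160), which is wrist pixel (281,120). The ring lies nearly evenly around the lower flange.

```bash
python3 -c "
from h import *
im=cv2.imread('pics/w4.png')[:,:,::-1];c=imaging.get_calibration('wrist')
rel(im,c,280.8,119.8)
g=pan(im,c,np.array([.5979,.0066]))[0]
a=np.linspace(0,2*np.pi,90)
circ=lambda p,q,z:np.c_[p[0]+q*np.cos(a),p[1]+q*np.sin(a),0*a+z]
v=cv2.resize(im[40:240,180:380],None,fx=3,fy=3,interpolation=cv2.INTER_CUBIC)[:,:,::-1].copy()
h=atz(c,280.8,119.8,.102)
for p,q,z,k in((g,.034,.048,(0,255,0)),(g,.042,.048,(0,255,0)),(h,.029,.062,(0,0,255)),(h,.021,.095,(255,0,0))):
    cv2.polylines(v,[((proj(c,circ(p,q,z))-[180,40]+.5)*3-.5).astype(np.int32)],True,k,1)
cv2.imwrite('pics/ov.png',v)"
```

```text
Traceback (most recent call last):
  File "h.py", line 34, in rel
    for _ in range(3): g,n,e=pan(im,c,g)
                             ~~~^^^^^^^^
  File "h.py", line 30, in pan
    P=np.array(P); res=least_squares(lambda x:np.hypot(*(P-x).T)-.034,g[:2],loss='soft_l1',f_scale=.0005)
                       ~~~~~~~~~~~~~^^^^^^^^^^^^^^^^^^^^^^^^^^^^^^^^^^^^^^^^^^^^^^^^^^^^^^^^^^^^^^^^^^^^^
  File "h.py", line 30, in <lambda>
    P=np.array(P); res=least_squares(lambda x:np.hypot(*(P-x).T)-.034,g[:2],loss='soft_l1',f_scale=.0005)
                                                         ~^~
ValueError: operands could not be broadcast together with shapes (0,) (2,)
```

```bash
sed -i 's/np.arange(.029,.039,.0003)/np.arange(.0315,.039,.0003)/; s/max(s\[0\],s\[-1\])<70/s[-1]<80 and s[i]>s[0]+5/' h.py; python3 -c "
from h import *
im=cv2.imread('pics/w4.png')[:,:,::-1];c=imaging.get_calibration('wrist')
rel(im,c,280.8,119.8)
g=np.array([.5979,.0066])
for _ in range(3): g=pan(im,c,g)[0]
a=np.linspace(0,2*np.pi,90)
circ=lambda p,q,z:np.c_[p[0]+q*np.cos(a),p[1]+q*np.sin(a),0*a+z]
v=cv2.resize(im[40:240,180:380],None,fx=3,fy=3,interpolation=cv2.INTER_CUBIC)[:,:,::-1].copy()
h=atz(c,280.8,119.8,.102)
for p,q,z,k in((g,.034,.048,(0,255,0)),(g,.042,.048,(0,255,0)),(h,.029,.062,(0,0,255)),(h,.021,.095,(255,0,0))):
    cv2.polylines(v,[((proj(c,circ(p,q,z))-[180,40]+.5)*3-.5).astype(np.int32)],True,k,1)
cv2.imwrite('pics/ov.png',v)"
```

```text
pan [0.5982 0.006 ] 141 0.00019 hub [0.5971 0.0054] tool: hub [79.9 -0.3] pan [79.6  0.9] need [-0.3  1.2]
```

View pics/ov.png

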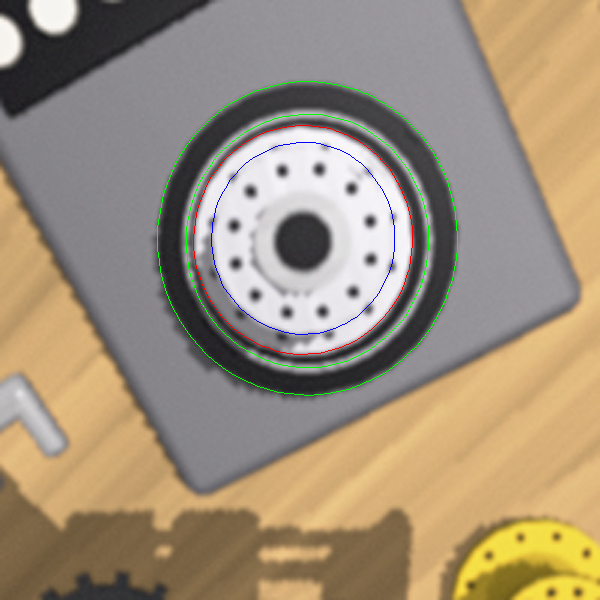

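The overlay fits the picture: the hub is about 1.3 mm off centre (allowed 5 mm), upright, and the hand is clear. I'm handing in.

```bash
python3 -c "
from station import r
print(r.close_job())"
```

```text
the job is handed in; nothing more can be done
None
```

The hub stands upright about 1.3 mm from the pan's centre by the last camera measurement (5 mm allowed), the hand is clear, and the job is handed in; I got no verdict back and did not re-measure the bystanders.

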